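Turn the revolving seal drawer to the red-topped seal

ROBOT

A 6-joint arm with a two-finger parallel gripper is mounted at the origin on the work surface. World frame = base frame: x ahead of the robot, y to its left, z up, the work surface at z = 0. Lengths are in m, angles in degrees, forces in N, time in s.
With the tool pointing down it reaches from about 0.325 to 0.775 m from the base axis. Payload 5.5 kg.
Tool frame: the origin (TCP) lies at the centre of the arm's flange, where the gripper is bolted on; the fingertips stand 182 mm ahead of it and the grasp point (between the pads) lies 163 mm ahead of it; z points along the fingers, y is the line along which they close (so a half turn about z gives the same grasp; the last joint's range is limited). The gripper opens to 88 mm and grips with 3 to 60 N. Pads are 20 mm wide; open, the fingers measure 115 mm over their backs; the gripper's body (75 mm by 178 mm) begins 61 mm behind the grasp point.
Start: joints at [-80.483, 5.22, 70.514, -0, 104.267, -3.249], TCP at [0.133, -0.585, 0.405] pointing down, gripper open.
Joint ranges: [-164.24, 164.24], [-49.07, 125.15], [9.68, 141.18], [-86.29, 266.29], [3.28, 154.24], [-151.56, 151.56]. Speed limits (degrees/s): [147.25, 147.25, 172.46, 180, 180, 180].

INTERFACE

Orientations are given as [roll, pitch, yaw] about the fixed x, y, z axes, in that order (R = Rz(yaw) Ry(pitch) Rx(roll)).
In Python, from station import r gives the robot as it stands. The module is installed in compiled form; this text tells all that it offers. Calls block until the motion is done:
- r.reach(position, orientation): joint-space move of the TCP to a pose.
- r.servo_line(position, rotation=None, speed=0.15): straight line of the TCP; rotation=None keeps the orientation; speed is the mean speed in m/s.
- r.move_joints(angles): joint-space move.
- r.let_go() and r.grab(squeeze=None): open the fingers fully, or close them until they stop; squeeze is the grip in N (None keeps the last).
- r.wait(seconds).
- r.inverse_kinematics(position, orientation): joint angles nearest the present ones, or None.
- r.sense(): the state.
- r.snapshot(name): name is "scene" or "top" or "wrist"; returns a dict with "frame" (400x640x3 uint8, red, green, blue), "fx", "fy", "cx", "cy" (pixels), "R" (3x3) and "t" (3): a world point X has camera coordinates R X + t. Camera axes: x right, y down, z forward; pixel columns grow to the right and rows downward; lengths in m; the calibration is good to about 2 mm. A picture is of the moment at which its call begins. There is no depth.
A pose or a line that the arm cannot do raises r.IKError and nothing moves.
- r.hand_in(): hands the job in; it is judged then, once.
The state is a dict: "clock": time; "joints": joint angles; "joint_vel": joint speeds; "joint_torque": joint torques, N m; "tcp_pos": TCP position; "orientation": TCP orientation; "contact_force": force on the tool from outside, world axes, zero at the start; "torque": the same for the moment, N m; "opening": finger opening in m; "gripper_force": force on a finger pad.
Only numpy, scipy, OpenCV 4.12 (cv2) and the standard library are available. Lean on these libraries where they do the work, as an engineer would, in place of code of your own. Each camera call takes 0.05 s, during which the arm holds its last target. There are 200 camera calls.

TASK

Push the brass knobs or the rim of the round revolving drawer box with your fingertips to turn it, gently and not in a whirl, until the stone seal with the red top stands at the front, squarely in line with the white pointer on the shelf, then take the hand away. Pick nothing up: do not touch the three seals riding on top and keep them standing, and leave the jar, the brush rest and the clamp where they are.

Things in the scene. Friction and masses are not known exactly. Their poses are not given: they have to be found in the camera images.
- foot: fixed foot of the revolving drawer box, a dark disc of 85 mm radius hidden under the box. Origin on the shelf surface exactly on the vertical turning axis; z up. Its -x axis is the front: along it a flat white pointer (bar 12 mm wide ending in a 22 mm square set as a diamond, 6 mm thick, lying on the shelf) runs out to 188 mm from the axis. The front is turned by up to 20 degrees from facing the robot.
- drum (a joint): turning of the revolving drawer box about the vertical axis, rad, 0 where it stood at the start, positive counterclockwise seen from above; turns endlessly either way. Friction holds it wherever it is left (0.2 N m, about 1.5 N at a knob) and it hardly coasts.
- knob0 (a point): outer end, on the centre line, of the brass drawer knob directly below the red-topped seal. The revolving box is a wooden drum, 110 mm radius, with top and bottom rims of 117 mm radius, standing from 16 to 68 mm above the shelf. Six equal brass knobs, 60 degrees apart, stick straight out of its side: plain round bars 16 mm thick, centre line 42 mm above the shelf, ends 150 mm from the axis (33 mm beyond the rim). Pushing a knob sideways turns the box.
- seal_red_mid (a point): centre (half-way up) of the brown stone seal with a bright red top, 26 x 26 x 48 mm, loose, standing upright on top of the drum 50 mm from the axis, over knob0; top 116 mm above the shelf. The one that must come to the front.
- seal_a_mid (a point): centre of a plain brown stone seal, same size and height, loose on top of the drum about 50 mm from the axis. Must not be touched.
- seal_b_mid (a point): centre of the other plain brown stone seal, same size and height, loose on top of the drum about 50 mm from the axis. Must not be touched.
- jar: white porcelain seal jar with closed lid and blue knob, 70 mm diameter, 64 mm tall, loose; origin at the centre of its underside. Bystander.
- brush_rest: green glass brush rest, 22 x 110 mm (x, y), 22 mm tall, loose; origin at the centre of its underside. Bystander.
- clamp: aluminium desk clamp with a dark wooden seal stand between its jaws, 120 x 50 mm, 54 mm tall, screw handle to its -x, loose; origin at the centre of the underside of its 100 mm bed. Bystander.
Not all that is in view belongs to the job. Leave any green look-alike of the part that bears seal_a_mid alone. What is shaped like the part that bears seal_red_mid but green is not meant.

How it is judged:
By the outcome, as a careful person would: the job done as asked, in the order asked, and still so for the second after the job is handed in, with the robot touching nothing.
It also fails if it takes over 64 s, if anything falls off the work surface, if the arm or the gripper's body presses on something with over 40 N, if the wrist force passes 120 N, or if a joint passes its speed limit or range.

## Working session

There is one attempt and no reset: what is moved stays moved. The work goes in short steps, each a Python script; the robot and the scene stay as the last script left them, time stands still between calls to the robot, and variables do not carry over. Pictures are saved under pics/ and viewed, at most 10 in all, crops included, and the job is handed in when it is done.

```bash
mkdir -p pics
python3 - <<'E'
from station import r
import cv2
for n in("top","scene"):
    s=r.snapshot(n); cv2.imwrite(f"pics/{n}0.png",s["frame"][:,:,::-1]); print(n,s["fx"],s["cx"],s["cy"],s["R"],s["t"])
print(r.sense()["clock"])
E
```

```text
top 505.7022857630689 320.4907298563729 198.32086911285984 [[ 0.01722566 -0.99984821  0.00261448]
 [-0.99864996 -0.01733307 -0.04896753]
 [ 0.04900541 -0.00176745 -0.99879695]] [0.02976369 0.58322637 1.30173329]
scene 494.2732232934335 321.326207967437 197.85015692986897 [[-0.75662612  0.65378863 -0.00879487]
 [ 0.44208777  0.50162289 -0.74359457]
 [-0.48174197 -0.56651117 -0.66857293]] [ 0.40801222 -0.19736602  1.40550039]
0.1
```

View pics/top0.png

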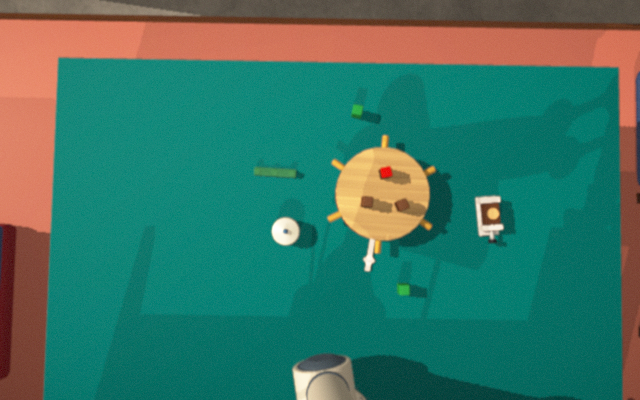

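View pics/scene0.png

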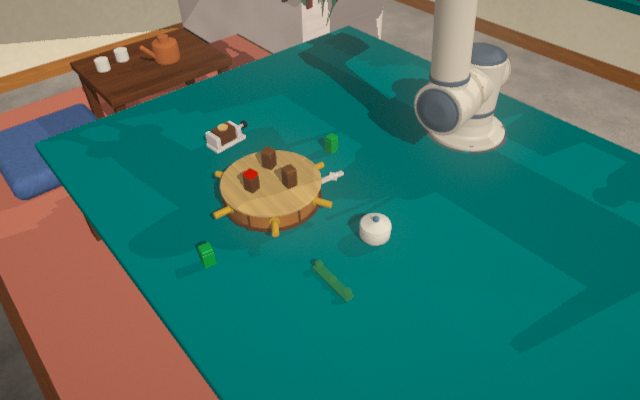

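Top view: the drum is at about (382,193), the red seal at (386,172) on the far side, and the pointer tip at (369,270). The green seals at (357,110) and (403,290) are decoys. The turn needed is near 180°, so I'll measure it.

```bash
cat > h.py <<'E'
from station import r
import cv2, numpy as np
def ray(s,uv,z):
    d=s["R"].T@np.array([(uv[0]-s["cx"])/s["fx"],(uv[1]-s["cy"])/s["fy"],1]); c=-s["R"].T@s["t"]
    return (c+d*(z-c[2])/d[2])
def proj(s,X):
    p=s["R"]@X+s["t"]; return np.array([s["fx"]*p[0]/p[2]+s["cx"],s["fy"]*p[1]/p[2]+s["cy"]])
def blobs(m,amin=8):
    n,l,st,c=cv2.connectedComponentsWithStats(m.astype(np.uint8)); return [(c[i],st[i,4],l==i) for i in range(1,n) if st[i,4]>=amin]
def look():
    s=r.snapshot("top"); f=s["frame"].astype(int); R,G,B=f[...,0],f[...,1],f[...,2]
    return s,R,G,B
def red(s,R,G,B,C=None):
    m=(R>150)&(G<50)&(B<50); m[:100]=0; m[320:]=0; m[:,:250]=0; m[:,500:]=0
    b=max(blobs(m,5),key=lambda q:q[1]); return ray(s,b[0],0.116),b[1]
def wood(s,R,G,B):
    m=((R>100)&(R>B*1.3)&(R>G)).astype(np.uint8); m[:115]=0; m[300:]=0; m[:,:310]=0; m[:,455:]=0
    return m
def knobs(s,m,C):  # angles of the knobs, from wood pixels at 125..150 mm on plane z=.046
    v,u=np.nonzero(m); P=np.array([ray(s,(a,b),0.046)[:2] for a,b in zip(u,v)])-C
    rr=np.hypot(*P.T); k=(rr>.128)&(rr<.152); a=np.arctan2(P[k,1],P[k,0])
    return a
E
python3 - <<'E'
from h import *
s,R,G,B=look(); m=wood(s,R,G,B)
o=cv2.morphologyEx(m,cv2.MORPH_CLOSE,np.ones((9,9),np.uint8)); o=cv2.morphologyEx(o,cv2.MORPH_OPEN,cv2.getStructuringElement(cv2.MORPH_ELLIPSE,(35,35)))
c=max(cv2.findContours(o,0,1)[0],key=cv2.contourArea)
P=np.array([ray(s,p[0],.068)[:2] for p in c]); (x,y),rad=cv2.minEnclosingCircle(P.astype(np.float32))
A=np.c_[2*P,np.ones(len(P))]; q=np.linalg.lstsq(A,(P**2).sum(1),rcond=None)[0]; C=q[:2]; print("C",C,np.sqrt(q[2]+C@C),(x,y),rad)
p,n=red(s,R,G,B); d=p[:2]-C; print("red",p,n,np.hypot(*d),np.degrees(np.arctan2(d[1],d[0])))
a=np.degrees(knobs(s,m,C)); b=np.sort(a)
g=np.split(b,np.nonzero(np.diff(b)>15)[0]+1); print([(round(x.mean(),1),len(x)) for x in g])
w=(R>150)&(G>140)&(B>130); w[:225]=0;w[280:]=0;w[:,:345]=0;w[:,400:]=0
v,u=np.nonzero(w); Q=np.array([ray(s,t,.006)[:2] for t in zip(u,v)])-C
rr=np.hypot(*Q.T);print("ptr",len(Q),rr.min(),rr.max(),np.degrees(np.arctan2(*Q.mean(0)[::-1])), np.degrees(np.arctan2(*(Q[rr>.15].mean(0))[::-1])),cv2.fitLine(Q.astype(np.float32),2,0,.01,.01).ravel())
np.savetxt("C.txt",C)
f=s["frame"][100:300,250:500,::-1]; f=cv2.resize(f,None,fx=3,fy=3)
for X,col in((np.r_[C,.068],(255,0,0)),(p,(0,255,0))):
    e=proj(s,X); cv2.circle(f,(int((e[0]-250+.5)*3),int((e[1]-100+.5)*3)),3,col,-1)
cv2.imwrite("pics/z.png",f)
E
```

```text
C [ 0.59506074 -0.11381814] 0.11741579874308845 (0.59478759765625, -0.1136818677186966) 0.12246433645486832
red [ 0.64311062 -0.11560387  0.116     ] 99 0.048083056680838614 -2.1283684951531265
[(np.float64(-123.2), 60), (np.float64(-62.9), 62), (np.float64(-3.2), 59), (np.float64(56.6), 55), (np.float64(116.3), 54), (np.float64(176.2), 58)]
ptr 222 0.11468166287932871 0.19969928779033722 171.35442909782924 171.38424215098604 [ 0.9895578  -0.14413661 -0.1571854   0.02389995]
```

View pics/z.png

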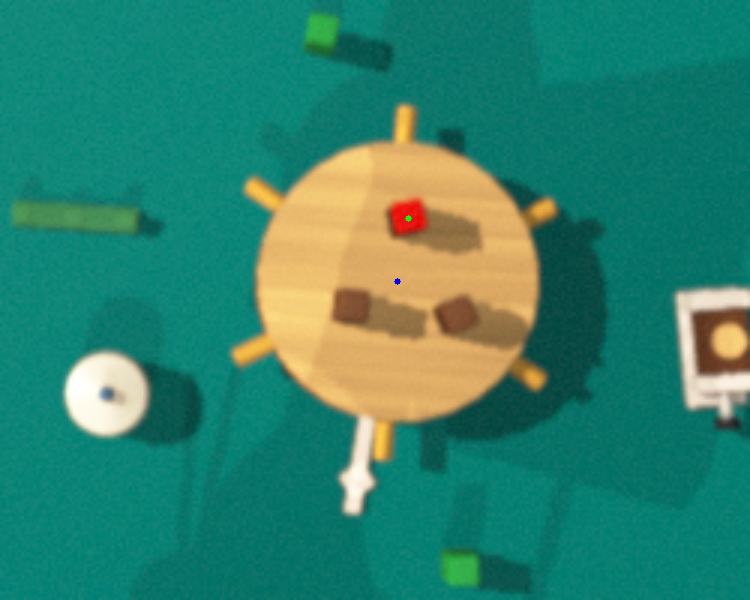

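```bash
cat >> h.py <<'E'
C=np.loadtxt("C.txt"); FLIP=0
def pose(th,z,rad=.137,flip=0):
    t=np.radians(th); return [C[0]+rad*np.cos(t),C[1]+rad*np.sin(t),z+.182],[180,0,(th+flip+180)%360-180]
E
python3 - <<'E'
from h import *
print(r.sense()["joints"])
for fl in(0,180):
    print(fl)
    for th in range(-35,170,25):
        j=r.inverse_kinematics(*pose(th,.032,flip=fl)); k=r.inverse_kinematics(*pose(th,.15,flip=fl)); print(th,None if j is None else np.round(j), k is None)
E
```

```text
[-8.04834003e+01  5.25421689e+00  7.05648425e+01 -3.66855026e-04
  1.04268480e+02 -3.25099494e+00]
0
-35 [-18.  28.  63.  -0.  89. 107.] False
-10 [-13.  30.  61.  -0.  90.  87.] False
15 [-9. 28. 63. -0. 89. 66.] False
40 [-5. 23. 69. -0. 88. 45.] False
65 [-2. 16. 78. -0. 86. 23.] False
90 [-1.  7. 88.  0. 85. -1.] False
115 [ -3.  -2.  97.   0.  85. -28.] False
140 [ -7.  -9. 104.   0.  85. -57.] False
165 [-14. -13. 107.   0.  86. -89.] False
180
-35 [-18.  28.  63.   0.  89. -73.] False
-10 [-13.  30.  61.   0.  90. -93.] False
15 [  -9.   28.   63.    0.   89. -114.] False
40 [  -5.   23.   69.    0.   88. -135.] False
65 None True
90 None True
115 None True
140 [ -7.  -9. 104.  -0.  85. 123.] False
165 [-14. -13. 107.  -0.  86.  91.] False
```

Run:
```python
from h import *
r.grab(5); print(r.sense()["opening"])
r.reach(*pose(-33,.17)); r.servo_line(pose(-33,.032)[0],speed=.12)
print("down",r.sense()["clock"],r.sense()["contact_force"])
for th in np.arange(-27,60,6):
    p,o=pose(th,.032); r.servo_line(p,rotation=o,speed=.05)
    f=r.sense()["contact_force"]; print(round(float(th)),np.round(f,1),end=" ")
print(r.sense()["clock"])
for n in("top","scene"):
    s=r.snapshot(n); cv2.imwrite(f"pics/{n}1.png",s["frame"][:,:,::-1][80:320,180:540].repeat(2,0).repeat(2,1))
```

```text
0.0006849292253776852
down 5.2833 [ 0.73857873  0.26803714 -0.69495137]
-27 [0.2 0.5 0.7] -21 [0.3 0.4 0. ] -15 [ 0.5 -0.2 -0.2] -9 [-0.5  0.1  0.1] -3 [-0.8 -0.5  0.5] 3 [-0.3  0.2 -0.6] 9 [-0.2  0.4 -0.8] 15 [-0.6 -1.  -0.5] 21 [-0.3  0.3 -0.4] 27 [ 0.9 -0.4 -0.7] 33 [-0.3 -0.1 -0.3] 39 [-0.4  0.1  0.9] 45 [-1.5 -0.8 -0.2] 51 [-0.3 -0.2  0.1] 57 [-0.2 -0.2  0.8] 11.7833
```

View pics/scene1.png

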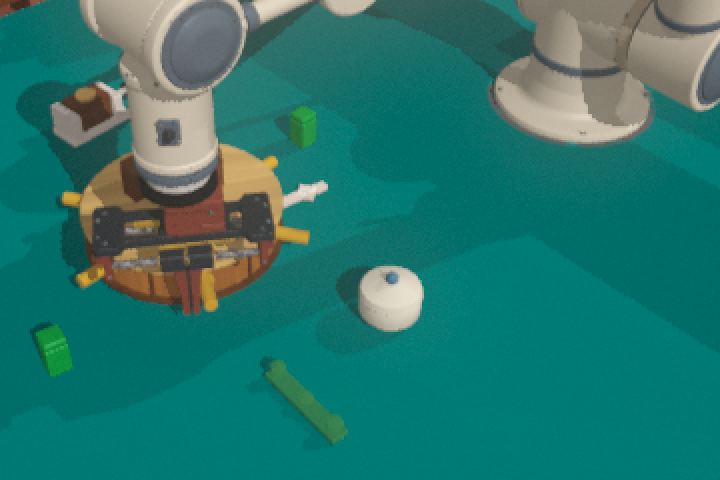

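The fingers at about (190,290) are pushing the knob at (208,290), the drum has turned, and the bystanders haven't moved. I'll continue the arc, stop short, step back and measure.

```bash
cat >> h.py <<'E'
def angles():
    s,R,G,B=look(); m=wood(s,R,G,B); p,n=red(s,R,G,B); d=p[:2]-C
    a=np.sort(np.degrees(knobs(s,m,C))); g=np.split(a,np.nonzero(np.diff(a)>15)[0]+1)
    print("red",np.round(p,3),n,np.hypot(*d),np.degrees(np.arctan2(d[1],d[0])),[(round(x.mean(),1),len(x)) for x in g])
    return s
E
python3 - <<'E'
from h import *
for th in np.r_[63:148:7,148]:
    p,o=pose(th,.032); r.servo_line(p,rotation=o,speed=.05)
print(r.sense()["clock"],r.sense()["contact_force"])
s=angles(); cv2.imwrite("pics/top2.png",s["frame"][:,:,::-1][80:320,180:540].repeat(2,0).repeat(2,1))
E
```

```text
18.3667 [ 0.7750678  -0.20418093 -0.30950803]
red [ 0.549 -0.092  0.116] 88 0.050953548076279075 155.0832206063608 [(np.float64(-150.4), 84), (np.float64(-84.0), 59), (np.float64(-23.8), 58), (np.float64(36.0), 61), (np.float64(95.6), 57), (np.float64(134.6), 37)]
```

View pics/top2.png

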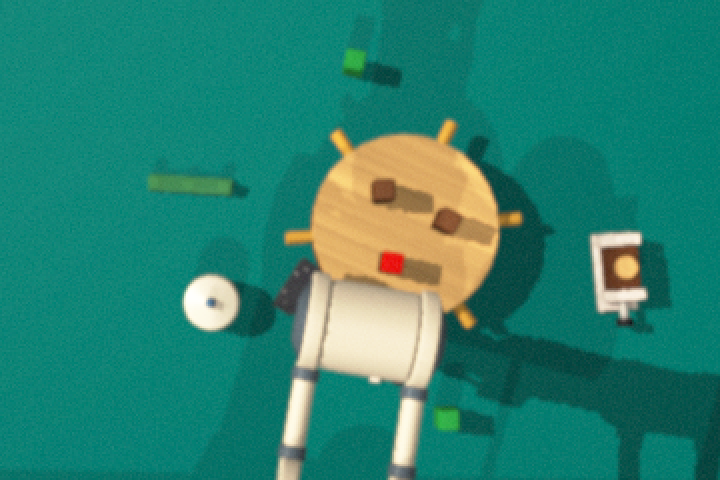

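The red seal is at (391,263) and all the seals are standing. Knob0 is at 156.0° with the finger at 148°, and the front is about 171.5°. I'll finish slowly and retreat.

Run:
```python
from h import *
for th,v in((154,.04),(159,.03),(162,.02),(163.5,.015)):
    p,o=pose(th,.032); r.servo_line(p,rotation=o,speed=v)
r.wait(.2)
p,o=pose(150,.032); r.servo_line(p,rotation=o,speed=.06)
p,_=pose(150,.16); r.servo_line(p,speed=.12)
r.move_joints([-80.483,5.22,70.514,0,104.267,-3.249])
s=angles(); print(r.sense()["clock"])
R,G,B=s["frame"].astype(int).transpose(2,0,1)
w=(R>150)&(G>140)&(B>130); w[:225]=0;w[280:]=0;w[:,:345]=0;w[:,400:]=0
v,u=np.nonzero(w); Q=np.array([ray(s,t,.006)[:2] for t in zip(u,v)])-C; Q=Q[np.hypot(*Q.T)>.16]
print("ptr",len(Q),np.degrees(np.arctan2(*Q.mean(0)[::-1])))
cv2.imwrite("pics/top3.png",cv2.resize(s["frame"][100:300,250:500,::-1],None,fx=3,fy=3))
```

```text
red [ 0.545 -0.105  0.116] 92 0.05089896781912069 170.37720276513386 [(np.float64(-128.3), 60), (np.float64(-68.1), 63), (np.float64(-7.9), 56), (np.float64(51.7), 56), (np.float64(111.3), 55), (np.float64(170.9), 63)]
24.8167
ptr 120 171.36978428974643
```

View pics/top3.png

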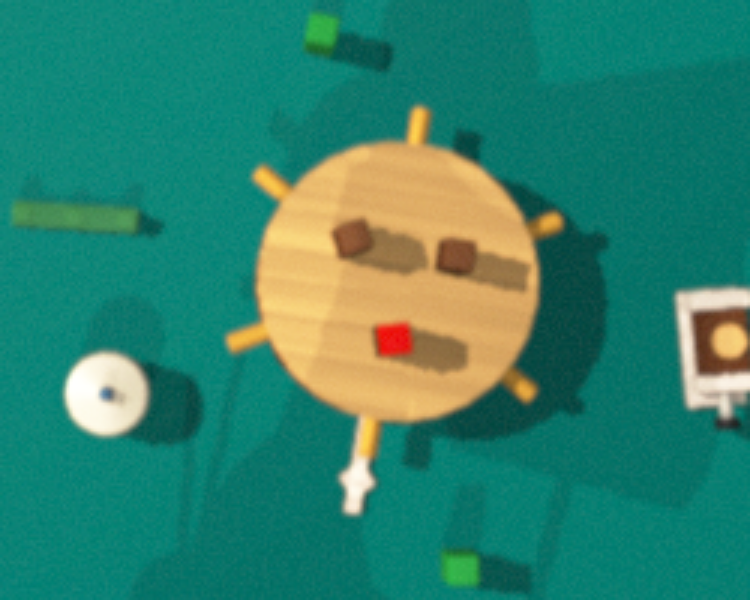

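The red seal at (393,339) and its knob at (369,437) line up with the pointer at (357,482). The knob is at 171.6° against 171.4–171.9° for the pointer. All three seals are standing, the bystanders haven't moved, and the hand is clear.

```bash
python3 -c "
from station import r
print(r.hand_in())"
```

```text
the job is handed in; nothing more can be done
None
```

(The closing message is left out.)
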